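# Unplug the air filter cartridge from the bench quick coupling

### The job

Take the red filter cartridge off the compressed-air coupling: push the sprung blue-flanged sleeve down to unlock it, draw the cartridge out without wrenching it so that the sleeve springs back up, and then stand the cartridge in the free socket of the wooden parking block and let go. Be gentle with the coupling, set the cartridge down rather than dropping it, and leave the black spare cartridge, the jar, the padlock and the wrench as they are.

Things in the scene. Friction and masses are not known exactly. Their poses are not given: they have to be found in the camera images.
- manifold: Fixed air manifold: aluminium block 56 x 120 mm, top 45 mm high, on a 90 x 130 mm base plate; brass inlet valve with small red handle at its +y end. Origin on the bench under the upright quick coupling, whose axis is this body's z axis (up). Gentle means: no more than about 40 N between fingers and coupling or cartridge and coupling.
- seat (a point): Floor of the coupling's bore, on its axis, 60 mm above the bench; the plugged-in cartridge's underside rests here. Four dogs in the coupling grip the cartridge's groove; the sleeve draws them outward as it goes down, and they free the cartridge only beyond 6 to 8 mm of sleeve travel.
- sleeve (a joint): Travel of the sprung sleeve, m: 0 = fully up (locked), 0.010 = down on its stop. Steel tube 39 mm in diameter, with a blue flange on top: 60 mm outside, 27 mm hole for the cartridge, 6 mm thick. The flange is screwed on by hand: its top at rest is 91 to 107 mm above the bench, told by no listed pose: feel for it or look. Spring: about 6 N at the top, 11 N at the stop.
- tube_top (a point): Top of the coupling's fixed bore tube (25 mm outside diameter), on the axis, 80 mm above the bench; the pressed-down flange stays above it. One gripper can do it all: straddle the cartridge with the fingers 30 to 50 mm apart, press both fingertips on the flange down to the stop (15 to 20 N), close on the cartridge while still pressing, and lift.
- plug: Red filter cartridge, loose, upright, 80 to 170 g, 70 mm tall; origin at the centre of its underside, z up its axis. Brass nose 16 mm in diameter to 10 mm up, groove 10 mm to 18 mm up, neck 16 mm to 24 mm up, red grip 22 mm in diameter to the top. Raised 2 to 3 mm while unlocked, its nose keeps the dogs apart and the sleeve may rise; once it is out, the sleeve springs fully up.
- rack: Fixed wooden parking block 70 x 150 mm, 30 mm high; origin under its centre, long side along its y. Two round sockets 19.5 mm in diameter, 16 mm deep, on its centre line at y = -40 mm (free) and y = +40 mm (taken by the black spare).
- rack_hole0 (a point): Mouth of the free socket, at its centre on the top of the parking block (30 mm above the bench).
- spare: Black spare cartridge, same shape as the red one, loose, standing in the other socket; origin at the centre of its underside, 14 mm above the bench. Leave it there.
- jar: Glass screw jar with yellow cap, 56 mm in diameter, 75 mm tall, origin under its centre. Leave it.
- padlock: Brass padlock lying flat, 42 x 40 mm body 18 mm high with steel shackle out to +46 mm along its x, origin under the body. Leave it.
- wrench: Steel open-end wrench lying on the bench, about 0.2 m long along its x. Leave it.
There are look-alikes about, which are no part of the job. What is meant by the manifold is not purple, and is the smaller of those in its own colour. Of the things shaped like the plug, the red one is meant.

How it is judged:
On the way, in this order (a step that is already met when the one before it is completed fails the run):
1. the sleeve is pushed back far enough to unlock, the cartridge still in the coupling (value of joint sleeve above 0.006 m and distance between plug and seat below 0.012 m), for 0.1 s.
2. the cartridge is out of the coupling and the sleeve has sprung fully up (z of plug in the frame of seat above 0.03 m and value of joint sleeve below 0.0015 m), for 0.1 s.
At the end, for the whole second after the job is handed in: The red cartridge stands at rest in the free socket of the parking block (centre within 4 mm, underside at least 12 mm below the mouth, less than 0.12 rad from upright), released, and the sleeve is fully up (within 1.5 mm) (horizontal distance between plug and rack_hole0 below 0.004 m and z of plug in the frame of rack_hole0 below -0.012 m and angle between plug's own z axis and vertical below 0.12 rad and linear speed of plug below 0.02 m/s and value of joint sleeve below 0.0015 m); the robot touches nothing.
It fails at once if more than 45 N between the fingers and the coupling (contact force between the fingers and manifold above 45 N).
It fails at once if more than 45 N between the cartridge and the coupling (wrenching it) (contact force between plug and manifold above 45 N).
It fails at once if the cartridge is dropped (falls free faster than 0.5 m/s) (contact force between the fingers and plug below 0.05 N and linear speed of plug above 0.5 m/s).
It fails at once if the spare cartridge is moved by more than 10 mm (distance of spare from where it was at the start of the episode above 0.01 m).
It fails at once if the jar, the padlock or the wrench is moved by more than 20 mm (distance of any of jar, padlock, wrench from where it was at the start of the episode above 0.02 m).
It also fails if it takes over 58 s, if anything falls off the work surface, if the arm or the gripper's body presses on something with over 40 N, if the wrist force passes 120 N, or if a joint passes its speed limit or range.

### The arm

A 6-joint arm with a two-finger parallel gripper is mounted at the origin on the work surface. World frame = base frame: x ahead of the robot, y to its left, z up, the work surface at z = 0. Lengths are in m, angles in rad, forces in N, time in s.
With the tool pointing down it reaches from about 0.35 to 0.775 m from the base axis. Payload 5.5 kg.
Tool frame: the origin (TCP) lies midway between the tips of the shut fingers; the grasp point (between the pads) lies 19 mm behind it; z points along the fingers, y is the line along which they close (so a half turn about z gives the same grasp; the last joint's range is limited). The gripper opens to 85 mm and grips with 20 to 120 N. Pads are 22 mm wide; open, the fingers measure 114 mm over their backs; the gripper's body (76 mm by 85 mm) begins 54 mm behind the grasp point. The pads swing forward as they close: fully open they stand 13 mm farther back than shut.
Start: joints at [-0.14, 0.313, 0.046, 1.304, 0, 1.431], TCP at [0.575, -0, 0.231] pointing down, gripper open.
Joint ranges: [-2.76, 2.76], [-0.86, 1.69], [-1.03, 1.26], [-2.2, 2.34], [-1.47, 1.5], [-3.14, 3.14]. Speed limits (rad/s): [2.57, 2.57, 3.14, 3.14, 3.14, 3.14].

### API

Orientations are given as a unit quaternion [w, x, y, z].
In Python, from workcell import env gives the robot as it stands.
- The arm moves only by the tool move_arm, never from a script. Its argument "targets" is a list of rows, each a list of 3 entries, a list of its own where there are three numbers: the shift along the tool's x, y, z in mm, then the turn, a rotation vector about the tool's x, y, z in units of 10 degrees (1.0 is 10 degrees), then the closure, from -1 (fully open) to 1 (shut). In form: [[[dx, dy, dz], [ax, ay, az], gripper], ...]. A call has 1 to 5 rows; each row is the pose to reach, as a shift and turn from the pose commanded when the call began, along the tool's axes at that moment; what a row does not reach only later rows make up. A row lasts 1/8 s, in which the tool goes at most 62.5 mm and 10.7 degrees, less where a joint would pass 70% of its speed; a pose out of reach is approached as far as the arm can. A call with a gripper value outside its range is refused whole. The fingers move at their own pace and stop on an object; "squeeze" is the grip in N (left out, the last holds). Time passes only in rows, so rows that repeat a pose let the fingers close. It gives the time, the measured TCP pose, the force, the opening and the grip force at its end, in the units of the state.
- env.get_state(): the state, without advancing time (a new reading comes with each control period).
- env.read_camera(name): name is "scene" or "side" or "wrist"; returns a dict with "pixels" (400x640x3 uint8, red, green, blue), "fovy" (degrees; the focal length in pixels is half the picture's height over the tangent of half this angle, whatever the lens; pixels are square), "cx", "cy" (the principal point, pixels), "extrinsics" (4x4, takes a point from world to camera coordinates); the wrist camera has in their place "mount" (4x4, takes a point from camera to tool coordinates, whose origin is the TCP and whose axes are the flange's). Camera axes: x right, y up, looking along -z (the intrinsics and any distortion apply to the point x, -y, -z); pixel columns grow to the right and rows downward; lengths in m; the calibration is good to about 2 mm. A picture is of the moment at which its call begins: read the wrist's pose just before it. There is no depth.
- env.hand_in(): hands the job in; it is judged then, once.
Trained networks look in a picture, given as the dict that the camera call returned (one of the last four; its "shot" number tells which), for a name from the list of things; names that differ only in an ending like _2 or _b are one class to them, and where a whole thing is asked for, a point or a joint stands for the part that bears it (a point fixed in the world has none). Each returns a list of dicts, best first, with "confidence" (0 to 1); they miss things now and then, are a little off and sometimes report something else, mostly with a low value. They report only what shows in the picture. A call takes as long as a camera call. They do not tell look-alikes from the thing itself.
- env.spot_in(thing, picture): "centre" ([x, y, z] in m, in world coordinates, good to about 4 mm: the middle of the surface that is visible of it).
- env.regions_of(thing, picture): "mask" (400x640 bool, what is visible of it).
- env.landmark_of(thing, picture): "centre" ([x, y, z] in m, in world coordinates, good to about 4 mm: a listed point, or the origin of a listed thing).
The state is a dict: "clock": time; "joint_pos": joint angles; "qvel": joint speeds; "tau": joint torques, N m; "tcp_pos": TCP position; "orientation": TCP orientation; "wrist_force": force on the tool from outside, world axes, zero at the start; "ft_torque": the same for the moment, N m; "finger_gap": finger opening in m; "grip_force": force on a finger pad.
Only numpy, scipy, OpenCV 4.12 (cv2) and the standard library are available. Lean on these libraries where they do the work, as an engineer would, in place of code of your own. Each camera call takes 0.05 s, during which the arm holds its last target. There are 200 camera calls.

## Working session

There is one attempt and no reset: what is moved stays moved. The work goes in short steps, Python scripts to look and compute and a tool call to move; the robot and the scene stay as the last step left them, time stands still between calls to the robot, and variables do not carry over. Pictures are saved under pics/ and viewed, at most 10 in all, crops included, and the job is handed in when it is done.

Besides the shell and the picture viewer there is one more tool, called after "Emit:" by a JSON object that holds its "fn" and its "kwargs", one argument or row to a line. move_arm: Moves the arm, as the interface text tells. Its arguments: {"type":"object","properties":{"targets":{"type":"array","items":{"type":"array"}},"squeeze":{"type":"number"}},"required":["targets"]}

```bash
mkdir -p pics; cat > h.py <<'E'
from workcell import env
import numpy as np, cv2
from scipy.spatial.transform import Rotation as R
def save(p,n): cv2.imwrite('pics/'+n+'.png',p['pixels'][:,:,::-1])
def q2R(q): return R.from_quat([q[1],q[2],q[3],q[0]]).as_matrix()
def w2c(p,st):
    if 'extrinsics' in p: return np.array(p['extrinsics'])
    T=np.eye(4);T[:3,:3]=q2R(st['orientation']);T[:3,3]=st['tcp_pos']
    return np.linalg.inv(T@np.array(p['mount']))
def proj(p,X,st=None):
    c=(w2c(p,st)@np.r_[X,1])[:3]; f=200/np.tan(np.radians(p['fovy'])/2)
    return np.array([p['cx']+f*c[0]/-c[2],p['cy']-f*c[1]/-c[2]])
def ray(p,u,v,st=None):
    M=np.linalg.inv(w2c(p,st)); f=200/np.tan(np.radians(p['fovy'])/2)
    d=M[:3,:3]@np.array([(u-p['cx'])/f,-(v-p['cy'])/f,-1]); return M[:3,3],d
def atz(p,u,v,z,st=None):
    o,d=ray(p,u,v,st); return o+d*(z-o[2])/d[2]
E
python3 - <<'E'
from h import *
st=env.get_state();print(st)
for n in ['scene','side']:
    p=env.read_camera(n);save(p,n+'0');print(n,{k:v for k,v in p.items() if k not in('pixels','extrinsics')})
    for t in ['manifold','seat','tube_top','plug','rack','rack_hole0','spare']:
        print(t,[(np.round(d['centre'],3).tolist(),round(d['confidence'],2)) for d in env.landmark_of(t,p)])
a=cv2.imread('pics/scene0.png');b=cv2.imread('pics/side0.png')
E
```

```text
{'clock': 0.0, 'joint_pos': array([-1.39578497e-01,  3.14005654e-01,  4.49630178e-02,  1.30361700e+00,
        8.68652271e-06,  1.43120176e+00]), 'qvel': array([ 0.00041621, -0.00048688,  0.00158148,  0.00245447,  0.00033757,
        0.00051165]), 'tau': array([-2.90074182e-03, -4.80629075e+01,  2.98531097e+01,  1.95313990e-02,
       -3.83516899e-04, -4.27451073e-05]), 'tcp_pos': array([5.74474064e-01, 7.92590877e-05, 2.30399374e-01]), 'orientation': array([-7.46642586e-04,  7.07100797e-01,  7.07112152e-01, -5.57243636e-04]), 'wrist_force': array([ 0.35825399,  0.11270801, -0.48814035]), 'ft_torque': array([-0.01771281, -0.00341421, -0.07934658]), 'grip_force': 0.0, 'finger_gap': 0.08565877625280194}
scene {'fovy': 56.635469700114946, 'cx': 313.529926818042, 'cy': 198.9019899612958, 'shot': 1}
manifold [([0.197, -0.306, 0.002], 0.77), ([0.252, 0.227, 0.0], 0.76), ([0.491, -0.211, 0.003], 0.71)]
seat [([0.248, 0.228, 0.057], 0.93), ([0.489, -0.211, 0.063], 0.89), ([0.196, -0.305, 0.083], 0.65)]
tube_top [([0.492, -0.209, 0.08], 0.91), ([0.252, 0.227, 0.082], 0.68), ([0.696, 0.028, 0.003], 0.51)]
plug [([0.371, -0.19, -0.0], 0.52)]
rack [([0.495, 0.162, 0.003], 0.93)]
rack_hole0 [([0.516, 0.124, 0.028], 0.98)]
spare []
side {'fovy': 49.77211805055639, 'cx': 316.48011986011295, 'cy': 190.8054100093819, 'shot': 2}
manifold [([0.254, 0.227, 0.002], 0.9), ([0.49, -0.212, 0.0], 0.86), ([0.493, -0.212, 0.083], 0.66), ([0.202, -0.307, -0.002], 0.62)]
seat [([0.491, -0.208, 0.062], 0.96), ([0.252, 0.227, 0.058], 0.77), ([0.194, -0.311, 0.083], 0.67)]
tube_top [([0.495, -0.212, 0.078], 0.74), ([0.197, -0.309, 0.113], 0.71), ([0.246, 0.227, 0.083], 0.68)]
plug [([0.372, -0.188, 0.002], 0.85), ([0.491, -0.21, 0.065], 0.73)]
rack [([0.503, 0.159, -0.003], 0.58), ([0.768, 0.223, 0.002], 0.28)]
rack_hole0 [([0.517, 0.125, 0.03], 0.6)]
spare [([0.478, 0.195, 0.014], 0.61)]
```

View pics/scene0.png

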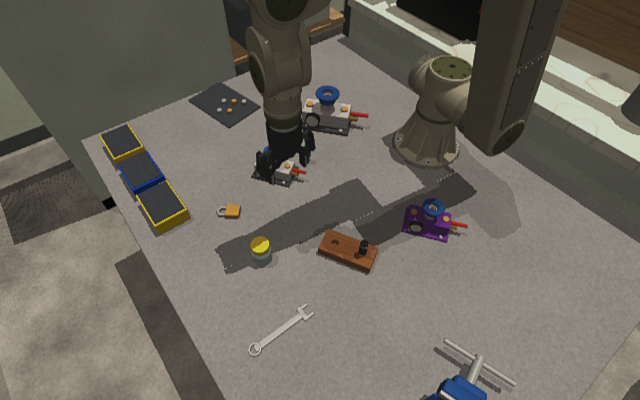

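View pics/side0.png

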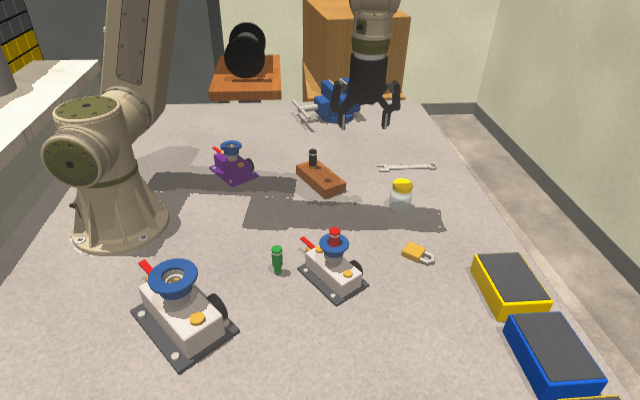

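The scene shows the white, smaller manifold holding the red cartridge at about (0.491, -0.210). A larger white manifold, a purple one and a green cartridge are the look-alikes. The rack's free socket is at about (0.517, 0.124) and the black spare is at (0.478, 0.195). I'll move above the coupling.

Emit:
{"fn": "move_arm", "kwargs": {
  "targets": [
    [[-52,-20,0],[0,0,0],-1],
    [[-105,-41,0],[0,0,0],-1],
    [[-158,-62,0],[0,0,0],-1],
    [[-210,-83,0],[0,0,0],-1],
    [[-210,-83,0],[0,0,0],-1]
  ]
}}

```text
clock: 1.42
tcp_pos: [0.4908, -0.2134, 0.2314]
orientation: [0.0, 0.709, 0.705, -0.0]
wrist_force: [0.4, 0.3, -0.2]
finger_gap: 0.0853
grip_force: 0.0
```

```bash
python3 - <<'E'
from h import *
st=env.get_state();print(st['clock'],st['tcp_pos'],st['orientation'],st['wrist_force'])
p=env.read_camera('wrist');save(p,'w1');print(np.round(p['mount'],3).tolist(),p['fovy'],p['cx'],p['cy'])
for t in ['seat','tube_top','plug','manifold']:
    print(t,[(np.round(d['centre'],3).tolist(),round(d['confidence'],2)) for d in env.landmark_of(t,p)])
s=env.read_camera('side')
for t in ['seat','tube_top','plug','manifold']:
    print(t,[(np.round(d['centre'],3).tolist(),round(d['confidence'],2)) for d in env.landmark_of(t,s)])
u,v=proj(s,[.491,-.21,.1]).astype(int);print(u,v)
c=s['pixels'][max(0,v-55):v+45,u-70:u+70]
cv2.imwrite('pics/s1.png',cv2.resize(c[:,:,::-1],None,fx=5,fy=5,interpolation=cv2.INTER_CUBIC))
E
```

```text
1.425 [ 0.49079408 -0.21338735  0.23137896] [ 3.46360710e-04  7.09234930e-01  7.04972092e-01 -2.09818536e-04] [ 0.39595962  0.29672649 -0.17485566]
[[0.001, 0.95, 0.311, 0.08], [1.0, -0.001, -0.0, -0.001], [-0.0, 0.311, -0.95, -0.143], [0.0, 0.0, 0.0, 1.0]] 67.15720375818162 320.0270958472245 200.40651043947682
seat [([0.489, -0.212, 0.057], 0.73), ([0.198, -0.308, 0.082], 0.67)]
tube_top [([0.2, -0.307, 0.11], 0.83), ([0.489, -0.215, 0.08], 0.64)]
plug [([0.377, -0.19, 0.0], 0.75), ([0.492, -0.209, 0.059], 0.65)]
manifold [([0.488, -0.212, -0.005], 0.91), ([0.199, -0.307, -0.003], 0.89)]
seat [([0.49, -0.211, 0.062], 0.92), ([0.195, -0.31, 0.081], 0.83), ([0.254, 0.223, 0.056], 0.65)]
tube_top [([0.2, -0.308, 0.11], 0.84), ([0.493, -0.216, 0.083], 0.73), ([0.248, 0.23, 0.082], 0.65)]
plug [([0.373, -0.19, 0.002], 0.7), ([0.491, -0.213, 0.062], 0.56)]
manifold [([0.199, -0.308, -0.001], 0.97), ([0.49, -0.209, -0.0], 0.81), ([0.257, 0.227, -0.0], 0.66)]
334 241
```

View pics/w1.png

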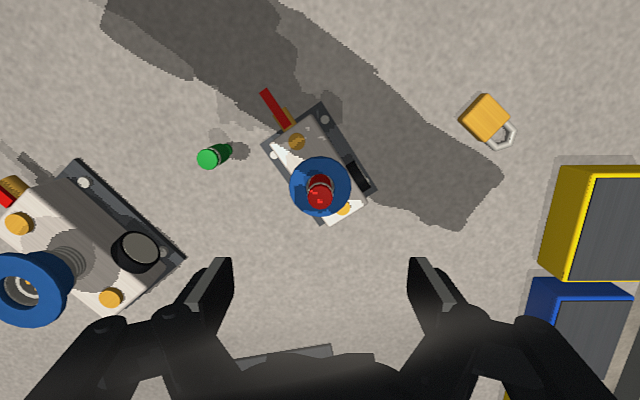

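View pics/s1.png

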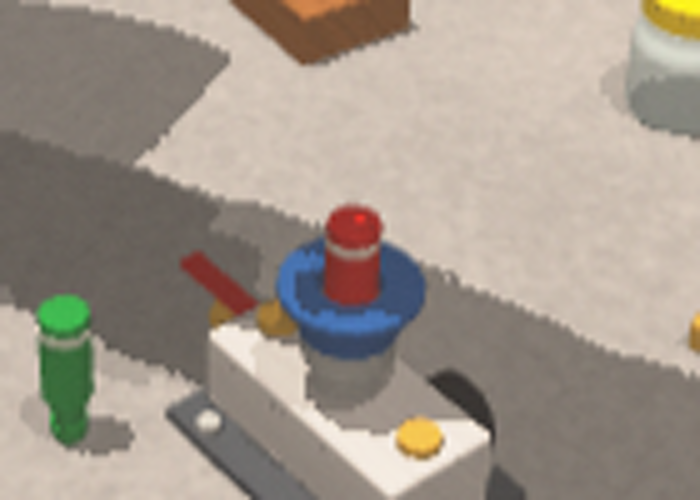

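The wrist view shows the red top at about (320,193) and the blue flange at about (320,187). The side crop shows the flange around mid-height of the red grip. I'll measure both.

```bash
cat >> h.py <<'E'
def blobs(p,col,near,r=40):
    hsv=cv2.cvtColor(p['pixels'],cv2.COLOR_RGB2HSV); H,S,V=cv2.split(hsv)
    m=((((H<8)|(H>172)) if col=='red' else (H>100)&(H<125))&(S>130)&(V>50)).astype(np.uint8)
    w=np.zeros_like(m);cv2.circle(w,(int(near[0]),int(near[1])),r,1,-1)
    return m&w
E
python3 - <<'E'
from h import *
from scipy.optimize import least_squares
st=env.get_state(); P={'wrist':env.read_camera('wrist'),'side':env.read_camera('side')}
near={'wrist':(320,190),'side':(334,241)}
hull={}
for n,p in P.items():
    for col in('blue','red'):
        m=blobs(p,col,near[n]); k,l,s,_=cv2.connectedComponentsWithStats(m)
        i=1+np.argmax(s[1:,4]); c,_=cv2.findContours((l==i).astype(np.uint8),0,1)
        hull[n,col]=cv2.convexHull(max(c,key=len)).reshape(-1,2).astype(float); print(n,col,s[i])
t=np.linspace(0,2*np.pi,60,endpoint=False)
def sil(p,x,y,z0,z1,r):
    pts=np.array([proj(p,[x+r*np.cos(a),y+r*np.sin(a),z],st) for z in(z0,z1) for a in t],np.float32)
    return cv2.convexHull(pts)
def bb(h): h=h.reshape(-1,2);return np.r_[h.min(0),h.max(0)]
for n in P:
    h=hull[n,'blue']
    def f(v): # dist of hull pts to model silhouette
        s=sil(P[n],v[0],v[1],v[2]-.006,v[2],.030); return [cv2.pointPolygonTest(s,tuple(map(float,q)),True)-0.5 for q in h]
    for z in(.093,.097,.101,.105):
        r=least_squares(lambda v:f([v[0],v[1],z]),[.49,-.212],x_scale=.01,diff_step=.003,loss='soft_l1'); print(n,z,np.round(r.x,4),round(r.cost,2))
    h=hull[n,'red'];z0=.1
    print('red bb',bb(h))
    r=least_squares(lambda v:bb(sil(P[n],v[0],v[1],.104,.130,.011))[:3]-bb(h)[:3]+[0.5,.5,-.5],[.49,-.212],x_scale=.01,diff_step=.003);print('red',np.round(r.x,4),r.fun)
E
```

```text
wrist blue [ 288  161   61   61 2007]
wrist red [306 189  25  25 479]
side blue [320 236  24  17 123]
side red [329 236  11  11  91]
wrist 0.093 [ 0.489  -0.2132] 0.58
wrist 0.097 [ 0.489  -0.2122] 2.84
wrist 0.101 [ 0.4888 -0.2112] 9.94
wrist 0.105 [ 0.4886 -0.2102] 20.06
red bb [306. 189. 330. 213.]
red [ 0.4895 -0.2173] [-0.28604126  0.00849915  0.28604126]
side 0.093 [ 0.4916 -0.2012] 4.57
side 0.097 [ 0.4911 -0.2056] 4.95
side 0.101 [ 0.4907 -0.2099] 5.34
side 0.105 [ 0.4903 -0.2143] 5.72
red bb [329. 236. 339. 246.]
red [ 0.4852 -0.2393] [-0.51867676 -0.01805115  0.50985718]
```

Emit:
{"fn": "move_arm", "kwargs": {
  "targets": [
    [[0.5,-1.2,30],[0,0,0],0.1],
    [[0.5,-1.2,60],[0,0,0],0.1],
    [[0.5,-1.2,90],[0,0,0],0.1],
    [[0.5,-1.2,90],[0,0,0],0.1]
  ]
}}

```text
clock: 2.52
tcp_pos: [0.4892, -0.2084, 0.1392]
orientation: [-0.002, 0.707, 0.707, -0.001]
wrist_force: [0.3, -0.3, 0.9]
finger_gap: 0.0383
grip_force: 0.0
```

```bash
python3 - <<'E'
from h import *
st=env.get_state();print(st['tcp_pos'],st['orientation'],st['finger_gap'],st['wrist_force'])
p=env.read_camera('wrist');save(p,'w2')
for X in ([.49,-.212,.13],[.49,-.212,.095]): print(proj(p,X,st))
E
```

```text
[ 0.48921034 -0.20836768  0.13921981] [-2.40554573e-03  7.07023293e-01  7.07185950e-01 -5.56318131e-04] 0.03828831862048402 [ 0.31444726 -0.32197326  0.85044526]
[323.67441268 256.86032459]
[323.28666461 231.63072564]
```

View pics/w2.png

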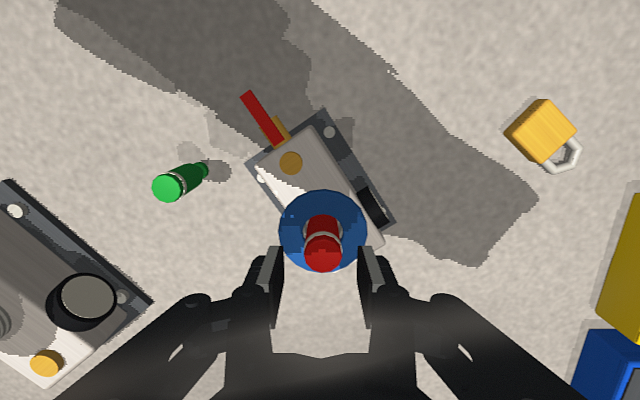

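The wrist view shows the cartridge top at (323,253) centred between the fingers (tips at columns 281 and 362). The flange centre is at (323,231). I'll go down and feel for the flange.

Emit:
{"fn": "move_arm", "kwargs": {
  "targets": [
    [[-1.5,0.5,12],[0,0,0],0.1],
    [[-1.5,0.5,24],[0,0,0],0.1],
    [[-1.5,0.5,32],[0,0,0],0.1],
    [[-1.5,0.5,32],[0,0,0],0.1]
  ]
}}

```text
clock: 3.08
tcp_pos: [0.4908, -0.2107, 0.1085]
orientation: [-0.001, 0.707, 0.707, -0.0]
wrist_force: [0.0, 0.4, -0.5]
finger_gap: 0.0383
grip_force: 0.0
```

Emit:
{"fn": "move_arm", "kwargs": {
  "targets": [
    [[0,0,3],[0,0,0],0.1],
    [[0,0,6],[0,0,0],0.1],
    [[0,0,6],[0,0,0],0.1]
  ]
}}

```text
clock: 3.45
tcp_pos: [0.4913, -0.2109, 0.1032]
orientation: [-0.0, 0.707, 0.707, 0.0]
wrist_force: [-0.6, -0.0, 0.2]
finger_gap: 0.0382
grip_force: 0.0
```

Emit:
{"fn": "move_arm", "kwargs": {
  "targets": [
    [[0,0,2],[0,0,0],0.1],
    [[0,0,4],[0,0,0],0.1],
    [[0,0,4],[0,0,0],0.1]
  ]
}}

```text
clock: 3.82
tcp_pos: [0.4912, -0.2109, 0.0991]
orientation: [-0.0, 0.707, 0.707, -0.0]
wrist_force: [0.0, 0.2, -0.3]
finger_gap: 0.0383
grip_force: 0.0
```

Emit:
{"fn": "move_arm", "kwargs": {
  "targets": [
    [[0,-1,2],[0,0,0],0.1],
    [[0,-1,4],[0,0,0],0.1],
    [[0,-1,4],[0,0,0],0.1]
  ]
}}

```text
clock: 4.2
tcp_pos: [0.4908, -0.2112, 0.0962]
orientation: [0.001, 0.707, 0.707, 0.0]
wrist_force: [-1.2, 1.5, 7.0]
finger_gap: 0.0384
grip_force: 3.4
```

Emit:
{"fn": "move_arm", "kwargs": {
  "targets": [
    [[0,0,1.5],[0,0,0],0.1],
    [[0,0,3],[0,0,0],0.1],
    [[0,0,3],[0,0,0],0.1]
  ]
}}

```text
clock: 4.58
tcp_pos: [0.4909, -0.2112, 0.0935]
orientation: [0.001, 0.707, 0.707, 0.0]
wrist_force: [-1.6, 1.1, 8.9]
finger_gap: 0.0384
grip_force: 4.1
```

Emit:
{"fn": "move_arm", "kwargs": {
  "targets": [
    [[0,0,1.5],[0,0,0],0.1],
    [[0,0,3],[0,0,0],0.1],
    [[0,0,3],[0,0,0],0.1]
  ]
}}

```text
clock: 4.95
tcp_pos: [0.4908, -0.2112, 0.0907]
orientation: [0.001, 0.707, 0.707, 0.0]
wrist_force: [-1.3, 2.1, 10.2]
finger_gap: 0.0384
grip_force: 4.8
```

Emit:
{"fn": "move_arm", "kwargs": {
  "targets": [
    [[0,0,1],[0,0,0],0.1],
    [[0,0,2],[0,0,0],0.1],
    [[0,0,2],[0,0,0],0.1]
  ]
}}

```text
clock: 5.32
tcp_pos: [0.4909, -0.2112, 0.0888]
orientation: [0.001, 0.707, 0.707, 0.0]
wrist_force: [-3.0, 2.3, 10.7]
finger_gap: 0.0381
grip_force: 5.3
```

Emit:
{"fn": "move_arm", "kwargs": {
  "targets": [
    [[0,0,1],[0,0,0],0.1],
    [[0,0,1],[0,0,0],0.1]
  ]
}}

```text
clock: 5.58
tcp_pos: [0.4909, -0.2112, 0.0879]
orientation: [0.001, 0.707, 0.707, 0.0]
wrist_force: [-2.4, 2.4, 11.9]
finger_gap: 0.0386
grip_force: 5.5
```

Emit:
{"fn": "move_arm", "kwargs": {
  "targets": [
    [[0,0,1],[0,0,0],0.1],
    [[0,0,1],[0,0,0],0.1]
  ]
}}

```text
clock: 5.82
tcp_pos: [0.4909, -0.2113, 0.0878]
orientation: [0.001, 0.707, 0.707, 0.0]
wrist_force: [-3.8, 3.5, 17.6]
finger_gap: 0.0387
grip_force: 8.6
```

Emit:
{"fn": "move_arm", "kwargs": {
  "squeeze": 30,
  "targets": [
    [[0,-0.5,0],[0,0,0],0.3],
    [[0,-0.5,-0.3],[0,0,0],0.35]
  ]
}}

```text
clock: 6.08
tcp_pos: [0.49, -0.2118, 0.0888]
orientation: [0.002, 0.707, 0.707, -0.0]
wrist_force: [-6.9, 0.6, 20.3]
finger_gap: 0.0278
grip_force: 10.3
```

Emit:
{"fn": "move_arm", "kwargs": {
  "targets": [
    [[0,0,-0.3],[0,0,0],0.5],
    [[0,0,-0.5],[0,0,0],0.6]
  ]
}}

```text
clock: 6.32
tcp_pos: [0.4898, -0.212, 0.0892]
orientation: [0.002, 0.707, 0.707, -0.001]
wrist_force: [-6.0, 1.3, 20.1]
finger_gap: 0.0215
grip_force: 34.2
```

Emit:
{"fn": "move_arm", "kwargs": {
  "targets": [
    [[0,0,0],[0,0,0],0.7],
    [[0,0,0],[0,0,0],0.7]
  ]
}}

```text
clock: 6.58
tcp_pos: [0.4898, -0.212, 0.0892]
orientation: [0.002, 0.707, 0.707, -0.001]
wrist_force: [-7.8, 1.9, 22.4]
finger_gap: 0.0214
grip_force: 34.4
```

Emit:
{"fn": "move_arm", "kwargs": {
  "targets": [
    [[0,-1,0],[0,0,0],0.7],
    [[0,-1,-2],[0,0,0],0.7],
    [[0,-1,-4],[0,0,0],0.7],
    [[0,-1,-6],[0,0,0],0.7]
  ]
}}

```text
clock: 7.08
tcp_pos: [0.4897, -0.2119, 0.0933]
orientation: [0.002, 0.707, 0.707, 0.0]
wrist_force: [1.0, -1.5, -0.3]
finger_gap: 0.0212
grip_force: 29.8
```

Emit:
{"fn": "move_arm", "kwargs": {
  "targets": [
    [[0,0,-3],[0,0,0],0.7],
    [[0,0,-6],[0,0,0],0.7],
    [[0,0,-9],[0,0,0],0.7]
  ]
}}

```text
clock: 7.45
tcp_pos: [0.4899, -0.2116, 0.0995]
orientation: [0.0, 0.707, 0.707, 0.0]
wrist_force: [6.8, -3.4, -14.9]
finger_gap: 0.0215
grip_force: 30.0
```

Emit:
{"fn": "move_arm", "kwargs": {
  "targets": [
    [[0,0,-10],[0,0,0],0.7],
    [[0,0,-22],[0,0,0],0.7],
    [[0,0,-40],[0,0,0],0.7],
    [[0,0,-60],[0,0,0],0.7],
    [[0,0,-60],[0,0,0],0.7]
  ]
}}

```text
clock: 8.07
tcp_pos: [0.4895, -0.2114, 0.1629]
orientation: [0.001, 0.707, 0.707, 0.0]
wrist_force: [-0.1, -0.2, -1.5]
finger_gap: 0.0211
grip_force: 31.1
```

```bash
python3 - <<'E'
from h import *
st=env.get_state();print(st['tcp_pos'],st['orientation'],st['wrist_force'],st['finger_gap'])
p=env.read_camera('side');u,v=proj(p,[.49,-.21,.13]).astype(int)
w=env.read_camera('scene')
print([(np.round(d['centre'],4).tolist(),round(d['confidence'],2)) for q in(p,w) for d in env.landmark_of('rack_hole0',q)])
print([(np.round(d['centre'],4).tolist(),round(d['confidence'],2)) for d in env.landmark_of('plug',p)])
c=p['pixels'][v-65:v+55,u-80:u+80]
cv2.imwrite('pics/s2.png',cv2.resize(c[:,:,::-1],None,fx=4,fy=4,interpolation=cv2.INTER_CUBIC))
E
```

```text
[ 0.48952417 -0.21136688  0.16287808] [1.39482625e-03 7.07076510e-01 7.07135580e-01 3.66837964e-04] [-0.13848907 -0.24896035 -1.49200583] 0.021142445994562976
[([0.5177, 0.1238, 0.033], 0.63), ([0.5187, 0.1261, 0.0288], 0.84)]
[([0.4905, -0.2121, 0.1336], 0.72), ([0.3733, -0.1857, 0.0005], 0.65)]
```

View pics/s2.png

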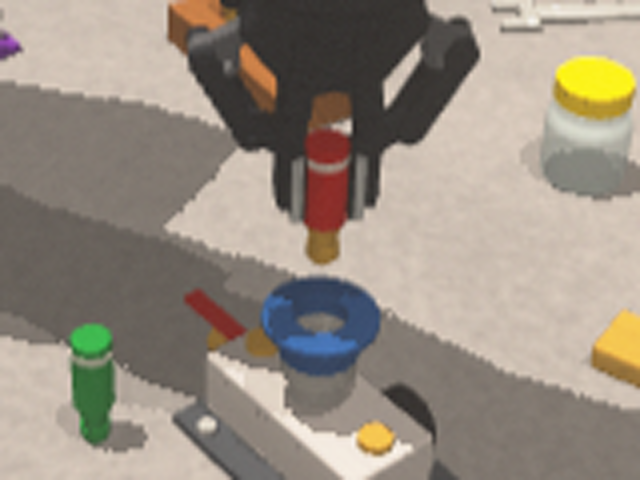

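The cartridge hangs upright and straight in the fingers, clear of the coupling, and the flange is back up. I'll go to the rack next.

Emit:
{"fn": "move_arm", "kwargs": {
  "targets": [
    [[50,4,0],[0,0,0],0.7],
    [[100,8,0],[0,0,0],0.7],
    [[150,12,0],[0,0,0],0.7],
    [[200,16,0],[0,0,0],0.7],
    [[250,20,0],[0,0,0],0.7]
  ]
}}

```text
clock: 8.95
tcp_pos: [0.5083, 0.0406, 0.1604]
orientation: [-0.0, 0.707, 0.707, -0.0]
wrist_force: [0.0, -0.4, -0.3]
finger_gap: 0.0212
grip_force: 31.1
```

Emit:
{"fn": "move_arm", "kwargs": {
  "targets": [
    [[45,4,0],[0,0,0],0.7],
    [[86,8,0],[0,0,0],0.7],
    [[86,8,0],[0,0,0],0.7],
    [[86,8,0],[0,0,0],0.7]
  ]
}}

```text
clock: 9.45
tcp_pos: [0.5163, 0.1248, 0.1604]
orientation: [-0.0, 0.707, 0.707, -0.001]
wrist_force: [0.5, 0.8, -0.7]
finger_gap: 0.0212
grip_force: 31.1
```

```bash
python3 - <<'E'
from h import *
st=env.get_state();print(st['clock'],st['tcp_pos'],st['orientation'],st['wrist_force'])
p=env.read_camera('wrist')
print([(np.round(d['centre'],4).tolist(),round(d['confidence'],2)) for d in env.landmark_of('rack_hole0',p)+env.landmark_of('plug',p)])
print(proj(p,[.518,.125,.03],st),proj(p,st['tcp_pos']-[0,0,.0292],st))
cv2.imwrite('pics/w3.png',p['pixels'][:,:,::-1])
E
```

```text
9.45 [0.51630118 0.12478364 0.16041928] [-2.84061165e-04  7.06925022e-01  7.07288107e-01 -6.82405386e-04] [ 0.50215664  0.80158867 -0.70682748]
[([0.5147, 0.1267, 0.0344], 0.86), ([0.5198, 0.1229, 0.132], 0.93), ([0.4775, 0.192, 0.0104], 0.28), ([0.6802, -0.1544, 0.0028], 0.27)]
[323.3070334  190.25706604] [322.06541535 235.94078666]
```

View pics/w3.png

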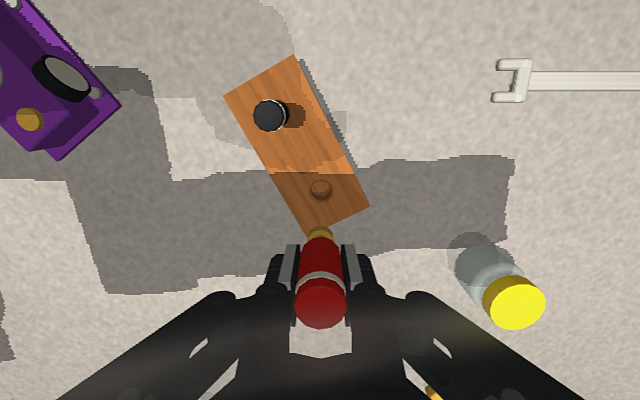

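The free socket is at about (320,189) and the nose is just above it at (320,232), nearly aligned. I'll go lower and measure again.

Emit:
{"fn": "move_arm", "kwargs": {
  "targets": [
    [[1,0,25],[0,0,0],0.7],
    [[1,0,50],[0,0,0],0.7],
    [[1,0,70],[0,0,0],0.7],
    [[1,0,70],[0,0,0],0.7],
    [[1,0,70],[0,0,0],0.7]
  ]
}}

```text
clock: 10.22
tcp_pos: [0.5174, 0.1254, 0.0919]
orientation: [0.0, 0.707, 0.707, 0.0]
wrist_force: [-0.4, 0.2, -0.5]
finger_gap: 0.0208
grip_force: 31.1
```

```bash
python3 - <<'E'
from h import *
st=env.get_state();print(st['clock'],st['tcp_pos'],st['orientation'])
p=env.read_camera('wrist')
print([(np.round(d['centre'],4).tolist(),round(d['confidence'],2)) for d in env.landmark_of('rack_hole0',p)])
print(proj(p,np.r_[st['tcp_pos'][:2],.03],st),proj(p,st['tcp_pos']-[0,0,.0292],st))
c=p['pixels'][150:270,240:400].copy()
cv2.imwrite('pics/w4.png',cv2.resize(c[:,:,::-1],None,fx=5,fy=5,interpolation=cv2.INTER_CUBIC))
E
```

```text
10.225 [0.51740353 0.12540793 0.09187696] [3.28637370e-04 7.07489998e-01 7.06723188e-01 3.60923158e-04]
[([0.5163, 0.1213, 0.0338], 0.92), ([0.5017, 0.1587, -0.003], 0.63)]
[321.63092433 216.94541523] [321.9550635  235.96230723]
```

View pics/w4.png

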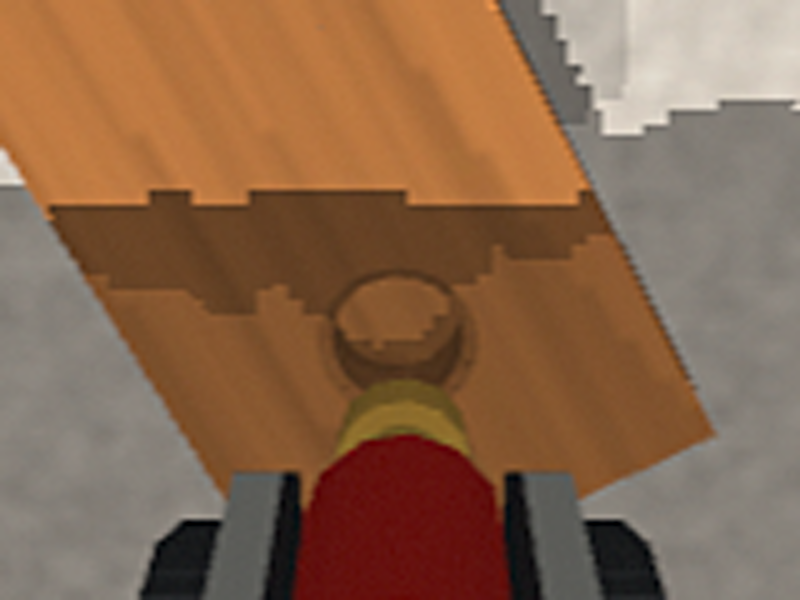

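Socket centre is at about (319.8,216.8) against a projected target of (321.6,216.9). The nose centre column is 320.6, so the correction is about -0.5 mm. I'll lower gently.

Emit:
{"fn": "move_arm", "kwargs": {
  "targets": [
    [[0,-0.6,12],[0,0,0],0.7],
    [[0,-0.6,24],[0,0,0],0.7],
    [[0,-0.6,29],[0,0,0],0.7],
    [[0,-0.6,29],[0,0,0],0.7]
  ]
}}

```text
clock: 10.82
tcp_pos: [0.5156, 0.126, 0.0613]
orientation: [-0.0, 0.707, 0.707, -0.001]
wrist_force: [-0.6, -0.2, 0.0]
finger_gap: 0.021
grip_force: 31.1
```

Emit:
{"fn": "move_arm", "kwargs": {
  "targets": [
    [[0,0,2],[0,0,0],0.7],
    [[0,0,4],[0,0,0],0.7],
    [[0,0,6],[0,0,0],0.7]
  ]
}}

```text
clock: 11.2
tcp_pos: [0.5164, 0.126, 0.0562]
orientation: [0.0, 0.707, 0.707, 0.0]
wrist_force: [0.4, -0.9, 1.5]
finger_gap: 0.0211
grip_force: 31.2
```

Emit:
{"fn": "move_arm", "kwargs": {
  "targets": [
    [[0,0,2],[0,0,0],0.7],
    [[0,0,4],[0,0,0],0.7],
    [[0,0,4],[0,0,0],0.7]
  ]
}}

```text
clock: 11.58
tcp_pos: [0.5163, 0.1257, 0.052]
orientation: [0.0, 0.707, 0.707, -0.0]
wrist_force: [0.3, -1.1, -2.1]
finger_gap: 0.0212
grip_force: 31.2
```

Emit:
{"fn": "move_arm", "kwargs": {
  "targets": [
    [[0,0,3],[0,0,0],0.7],
    [[0,0,6],[0,0,0],0.7],
    [[0,0,6],[0,0,0],0.7]
  ]
}}

```text
clock: 11.95
tcp_pos: [0.5163, 0.1257, 0.0458]
orientation: [0.0, 0.707, 0.707, -0.0]
wrist_force: [0.8, -2.8, -1.9]
finger_gap: 0.0212
grip_force: 31.1
```

Emit:
{"fn": "move_arm", "kwargs": {
  "targets": [
    [[0,0,1],[0,0,0],0.7],
    [[0,0,2],[0,0,0],0.7],
    [[0,0,2],[0,0,0],0.7]
  ]
}}

```text
clock: 12.32
tcp_pos: [0.5164, 0.1259, 0.0442]
orientation: [0.0, 0.707, 0.707, 0.0]
wrist_force: [0.7, -3.4, -0.1]
finger_gap: 0.0214
grip_force: 31.2
```

Emit:
{"fn": "move_arm", "kwargs": {
  "targets": [
    [[-0.5,0,1],[0,0,0],0.7],
    [[-0.5,0,2],[0,0,0],0.7],
    [[-0.5,0,2],[0,0,0],0.7]
  ]
}}

```text
clock: 12.7
tcp_pos: [0.5165, 0.1257, 0.0432]
orientation: [0.0, 0.707, 0.707, 0.001]
wrist_force: [-1.2, -2.2, 7.5]
finger_gap: 0.0212
grip_force: 32.2
```

Emit:
{"fn": "move_arm", "kwargs": {
  "targets": [
    [[0,0,-1],[0,0,0],0.4],
    [[0,0,-1],[0,0,0],0.2],
    [[0,0,-1],[0,0,0],0.0],
    [[0,0,-1],[0,0,0],0.0]
  ]
}}

```text
clock: 13.2
tcp_pos: [0.5161, 0.1256, 0.0429]
orientation: [-0.0, 0.707, 0.707, -0.0]
wrist_force: [-0.0, 0.5, -0.6]
finger_gap: 0.0431
grip_force: 0.0
```

Emit:
{"fn": "move_arm", "kwargs": {
  "targets": [
    [[0,0,-15],[0,0,0],0.0],
    [[0,0,-35],[0,0,0],0.0],
    [[0,0,-70],[0,0,0],0.0],
    [[0,0,-110],[0,0,0],0.0],
    [[0,0,-110],[0,0,0],0.0]
  ]
}}

```text
clock: 13.82
tcp_pos: [0.5189, 0.1258, 0.1577]
orientation: [0.003, 0.707, 0.707, 0.003]
wrist_force: [-0.2, 0.7, 0.0]
finger_gap: 0.0425
grip_force: 0.0
```

```bash
python3 - <<'E'
from h import *
st=env.get_state();print(st['clock'],st['tcp_pos'],st['wrist_force'])
p=env.read_camera('side')
print([(np.round(d['centre'],4).tolist(),round(d['confidence'],2)) for d in env.landmark_of('plug',p)])
a=p['pixels'][130:210,270:390];u,v=proj(p,[.49,-.21,.09]).astype(int);b=p['pixels'][v-40:v+40,u-60:u+60]
cv2.imwrite('pics/s3.png',cv2.resize(np.vstack([a,b])[:,:,::-1],None,fx=3.7,fy=3.7,interpolation=cv2.INTER_CUBIC))
E
```

```text
13.825 [0.51894543 0.12578181 0.15768238] [-0.24611499  0.71356994  0.0282711 ]
[([0.3728, -0.1847, 0.0012], 0.8), ([0.5186, 0.1241, 0.0138], 0.58)]
```

View pics/s3.png

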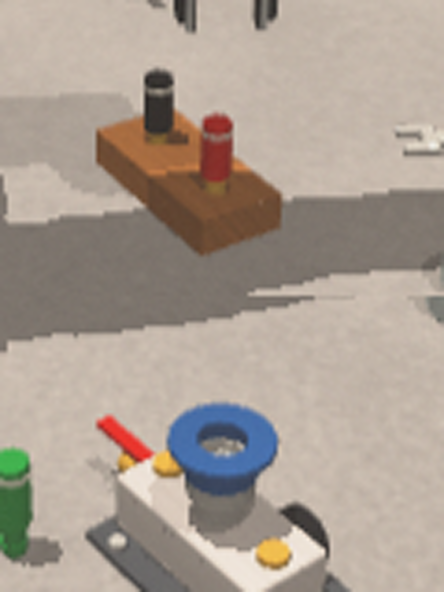

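The red cartridge stands upright in the free socket, level with the spare (underside at about z = 0.014). The sleeve is up and the gripper is clear, so I'm handing in.

```bash
python3 -c "
from workcell import env
print(env.hand_in())"
```

```text
the job is handed in; nothing more can be done
None
```

I took the red cartridge off the coupling, stood it in the free socket and released it, the sleeve sprang back up, and I handed the job in at about 14 s; the hand-in returned no verdict.

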